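Click the length stop into its detent and butt the block against it

TASK

Set up the cutting gauge by pushing only, gently, with the fingertips: push the blue length stop along its fence to the left until its spring ball clicks into the notch between the two steel pins of the red detent block. Then push the wooden block that lies in the channel along to the left until its end rests against the stop, leaving the stop clicked in. Do not lift or carry anything, and leave the other things on the bench where they lie.

Things in the scene. Friction and masses are not known exactly. Their poses are not given: they have to be found in the camera images.
- gauge: fixed plywood gauge on the bench, 155 x 540 mm (y -310 to +230 mm), 31 mm thick under the channel, turned up to 0.2 rad. Origin 16 mm above the bench, in the front face plane of the fence; y runs along the fence to the left (the pushing direction), x away from the robot, z up. The fence spans x 0 to 22 mm, its top 73 mm above the bench with the metal track on it
- channel (a point): point on the channel floor, 31 mm above the bench, midway across the 64 mm wide channel between the fence and the front lip (15 mm wide, its top 41 mm above the bench); axes as the gauge's
- stop (a joint): how far the blue stop has slid left along the fence, 0 to 0.25 m; its slide friction is about 1 N and it stays where left
- plunger (a joint): how far the stop's spring ball is pushed up, m: 0 when hanging free or dropped in the notch, about 0.003 on top of the near (right) pin, 0.007 on top of the far (left) pin
- stop_push (a point): centre of the stop's right end face, the face to push on, 88 mm above the bench over the middle of the fence; axes as the gauge's. The stop is a blue block 92 x 90 (along the fence) x 24 mm riding over the fence, its underside 76 mm and its top 100 mm above the bench
- stop_index (a point): centre of the stop's 16 mm spring ball when it hangs free, under the far side of the stop, 45 mm left of the push face along the fence; a white line on the top of the stop marks its place along the fence
- notch (a point): centre of the notch of the red block (30 x 74 x 22 mm, behind the fence, with two 16 mm steel pins across), where the ball's centre comes to rest. The ball meets the near pin 19 mm short (about 8 N), passes its crest 10 mm short, then its spring draws it in and centres it within 1 mm. It holds about 15 N to the left, and is out again beyond the far pin, 14 mm past
- stop_face (a point): centre of the right face of the aluminium plate (58 mm wide, from 33 to 78 mm above the bench) that hangs from the stop into the channel, flush with the push face; the block's left end is to rest against it. Axes as the gauge's
- block: loose planed wooden block lying in the channel right of the stop, 60 x 100 x 28 mm with the 100 mm along the channel, about 0.15 kg. Origin at the centre of its underside, y axis along the channel to the left
- block_left (a point): centre of the block's left end face, 14 mm above its underside
- block_right (a point): centre of the block's right end face, the one to push on, 14 mm above its underside
- tape_measure: loose yellow tape measure, 66 x 84 x 44 mm, bystander; origin under its centre
- pliers: loose red pliers, 162 mm long, bystander; origin under its centre
- pencil: loose red carpenter's pencil, 175 mm long, bystander; origin under its centre
- tape_roll: loose roll of tape, 96 mm across, 24 mm high, bystander; origin under its centre
Not all that is in view belongs to the job. Several things have the shape of the block; the one meant has the colours described above.

How it is judged:
On the way, in this order (a step that is already met when the one before it is completed fails the run):
1. the stop's ball has dropped into the notch of the red detent block (y of stop_index in the frame of notch between -0.003 and 0.003 m and value of joint plunger below 0.0015 m), for 0.2 s.
2. the block has been pushed up against the stop (y of block_left in the frame of stop_face above -0.003 m and y of stop_index in the frame of notch below 0.01 m), for 0.2 s.
At the end, for the whole second after the job is handed in: The stop's ball rests in the notch (within 3 mm along the fence, ball down to within 1.5 mm), and the block lies flat and at rest in the channel with its left end within 3 mm of the stop's plate (all of step 1 and y of block_left in the frame of stop_face between -0.003 and 0.003 m and x of block in the frame of gauge between -0.036 and -0.028 m and z of block in the frame of gauge below 0.018 m and angle between the y axis of block and the y axis of gauge, either way round below 0.08 rad and angle between block's own z axis and vertical below 0.05 rad and linear speed of block below 0.01 m/s); the robot touches nothing.
It fails at once if the block is lifted or tipped up (z of block in the frame of gauge above 0.025 m or angle between block's own z axis and vertical above 0.2 rad).
It fails at once if the stop or the gauge is pressed or squeezed hard (over 30 N) (contact force between the fingers and gauge above 30 N).
It fails at once if the block is pressed or squeezed hard (over 30 N) (contact force between the fingers and block above 30 N).
It fails at once if a thing lying by is shifted by more than 30 mm (distance of any of tape_measure, pliers, pencil, tape_roll from where it was at the start of the episode above 0.03 m).
It also fails if it takes over 69 s, if anything falls off the work surface, if the arm or the gripper's body presses on something with over 40 N, if the wrist force passes 120 N, or if a joint passes its speed limit or range.

ROBOT

A 6-joint arm with a two-finger parallel gripper is mounted at the origin on a cart in front of the work surface, level with it; the furniture and walls round the work are solid. World frame = base frame: x ahead of the robot, y to its left, z up, the work surface at z = 0. Lengths are in m, angles in rad, forces in N, time in s.
With the tool pointing down it reaches from about 0.25 to 0.725 m from the base axis. Payload 4 kg.
Tool frame: the origin (TCP) lies midway between the tips of the shut fingers; the grasp point (between the pads) lies 19 mm behind it; y points along the fingers, z is the direction in which the jaws open and shut, and the axes are right-handed (so a half turn about y gives the same grasp; the last joint's range is limited). The gripper opens to 85 mm and grips with 20 to 120 N. Pads are 22 mm wide; open, the fingers measure 114 mm over their backs; the gripper's body (76 mm by 85 mm) begins 54 mm behind the grasp point. The pads swing forward as they close: fully open they stand 13 mm farther back than shut.
Start: joints at [-1.257, 0.241, 0.005, 1.335, 0, 1.571], TCP at [0.154, -0.476, 0.211] pointing down, gripper open.
Joint ranges: [-2.72, 2.72], [-1.05, 1.87], [-1.09, 1.28], [-1.99, 2.15], [-1.42, 1.44], [-3.14, 3.14]. Speed limits (rad/s): [2.79, 2.79, 3.14, 3.14, 3.14, 3.14].

INTERFACE

Orientations are given as a unit quaternion [x, y, z, w].
In Python, from workcell import bot gives the robot as it stands. The module is installed in compiled form; this text tells all that it offers.
- The arm moves only by the shell command python3 -m handwheel 'ROWS' [OPENING]. ROWS is JSON, a list of rows, each a list of 6 numbers: the shift along the tool's x, y, z in units of 25 mm (1.0 is 25 mm), then the turn, a rotation vector about the tool's x, y, z in units of 10 degrees (1.0 is 10 degrees). A call has exactly 5 rows; each row is the pose to reach, as a shift and turn from the pose commanded when the call began, along the tool's axes at that moment; what a row does not reach only later rows make up. A row lasts 1/8 s, in which the tool goes at most 62.5 mm and 10.7 degrees, less where a joint would pass 70% of its speed; a pose out of reach is approached as far as the arm can. A call with a gripper value outside its range is refused whole. OPENING is the gripper command: -1 is shut, 1 is fully open, values between are in proportion, set as the call begins (- or left out, the last holds). The fingers move at their own pace and stop on an object; the grip force is fixed at half the most. Time passes only in rows, so rows that repeat a pose let the fingers close, or fill a call up. It gives the time, the measured TCP pose, the force and the opening at its end, in the units of the state.
- bot.get_obs(): the state, without advancing time (a new reading comes with each control period).
- bot.camera(name): name is "side" or "top" or "wrist"; returns a dict with "color" (420x560x3 uint8, red, green, blue), "fx", "fy", "cx", "cy" (pixels), "rvec" (rotation vector, rad) and "tvec" (3), from world to camera coordinates, as OpenCV has them. Camera axes: x right, y down, z forward; pixel columns grow to the right and rows downward; lengths in m; the calibration is good to about 2 mm. A picture is of the moment at which its call begins. There is no depth.
- bot.job_done(): hands the job in, once; it reports no verdict.
The state is a dict: "clock": time; "joint_pos": joint angles; "joint_vel": joint speeds; "tau": joint torques, N m; "eef_pos": TCP position; "tool_rot": TCP orientation; "ft_force": force on the tool from outside, world axes, zero at the start; "ft_torque": the same for the moment, N m; "grip_width": finger opening in m.
Only numpy, scipy, OpenCV 4.12 (cv2) and the standard library are available. Lean on these libraries where they do the work, as an engineer would, in place of code of your own. Each camera call takes 0.05 s, during which the arm holds its last target.

## Working session

There is one attempt and no reset: what is moved stays moved. The work goes in short steps, Python scripts to look and compute and a shell command to move; the robot and the scene stay as the last step left them, time stands still between calls to the robot, and variables do not carry over. Pictures are saved under pics/ and viewed, and the job is handed in when it is done.

```bash
mkdir -p pics
python3 - <<'E'
from workcell import bot
import cv2
o=bot.get_obs()
print({k:(v if isinstance(v,float) else [round(float(x),4) for x in __import__('numpy').ravel(v)]) for k,v in o.items()})
for n in ["top","side"]:
    c=bot.camera(n); cv2.imwrite(f"pics/{n}0.png",c["color"][:,:,::-1])
    print(n,{k:c[k] for k in c if k!="color"})
E
```

```text
{'clock': 0.0, 'joint_pos': [-1.257, 0.2414, 0.0038, 1.3352, 0.0, 1.5708], 'joint_vel': [-0.001, 0.0004, -0.0008, 0.0009, 0.0007, 0.0001], 'tau': [-0.0004, -37.2318, 25.2407, 0.0169, -0.0002, 0.0], 'eef_pos': [0.1541, -0.475, 0.2099], 'tool_rot': [-0.1106, 0.6991, -0.6977, 0.1104], 'ft_force': [-0.2825, -0.5444, -0.4006], 'ft_torque': [-0.0095, 0.0143, 0.0433], 'grip_width': 0.08520436418102692}
top {'fx': 388.0012474054009, 'fy': 388.0012474054009, 'cx': 268.94439626952527, 'cy': 209.84131876348712, 'rvec': array([ 2.15147556, -2.10836337,  0.22077091]), 'tvec': array([0.01232376, 0.57803433, 1.22836582])}
side {'fx': 461.8959928599062, 'fy': 461.8959928599062, 'cx': 277.6247072509168, 'cy': 209.03257652028745, 'rvec': array([ 0.64421263, -2.58614426,  1.25961694]), 'tvec': array([0.51189077, 0.21718819, 1.1824164 ])}
```

View pics/top0.png

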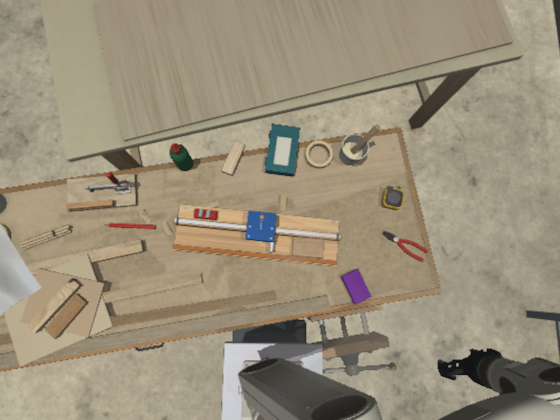

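View pics/side0.png

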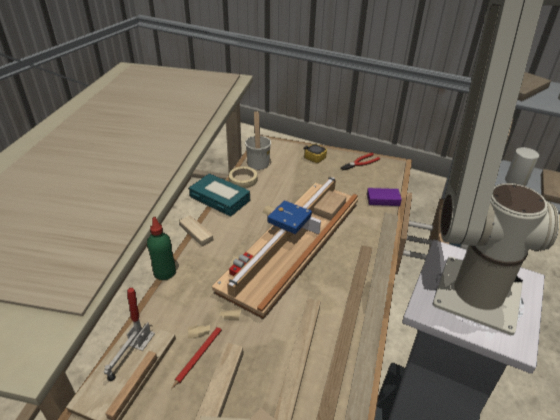

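Run:
```python
import cv2
a=cv2.imread("pics/top0.png")[190:280,160:350]; cv2.imwrite("pics/tc.png",cv2.resize(a,None,fx=4.2,fy=4.2,interpolation=cv2.INTER_CUBIC))
a=cv2.imread("pics/side0.png")[170:315,210:370]; cv2.imwrite("pics/sc.png",cv2.resize(a,None,fx=4,fy=4,interpolation=cv2.INTER_CUBIC))
```

```text
(no output)
```

View pics/tc.png

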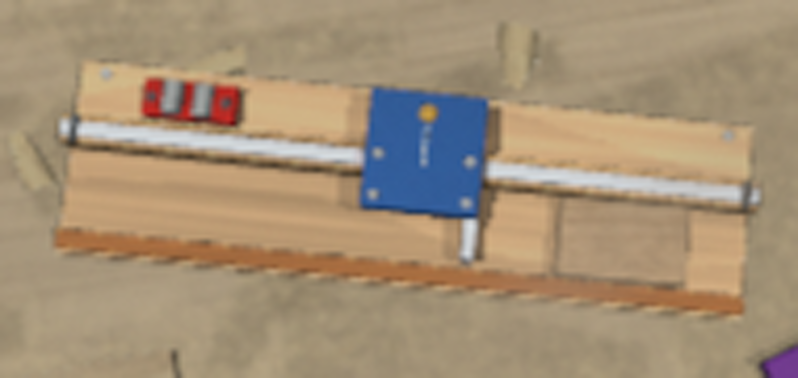

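View pics/sc.png

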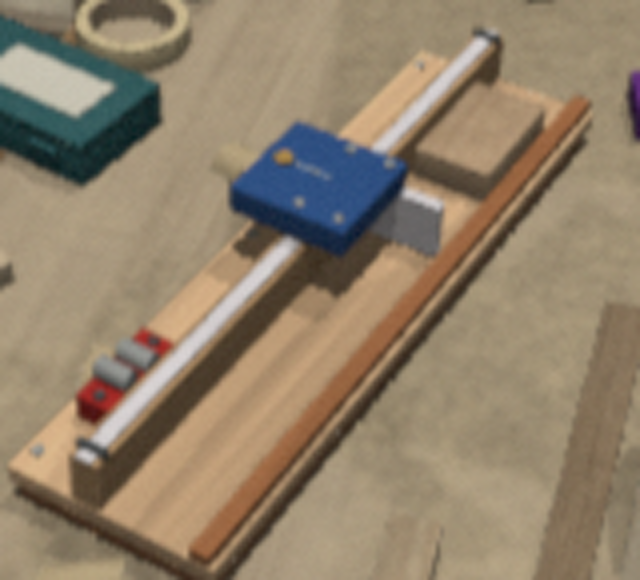

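```bash
cat > h.py <<'E'
import numpy as np, cv2
from workcell import bot
from scipy.spatial.transform import Rotation as R
from scipy.optimize import least_squares
def cam(c):
    K=np.array([[c['fx'],0,c['cx']],[0,c['fy'],c['cy']],[0,0,1]]);Rm=cv2.Rodrigues(c['rvec'])[0]
    return K,Rm,np.array(c['tvec']).ravel()
def proj(c,P):
    K,Rm,t=cam(c); q=(Rm@np.atleast_2d(P).T).T+t; q=q@K.T; return q[:,:2]/q[:,2:]
def tri(cs,uvs):
    Ps=[];
    for c in cs:
        K,Rm,t=cam(c);Ps.append(K@np.c_[Rm,t])
    p=cv2.triangulatePoints(Ps[0],Ps[1],np.float64(uvs[0]).reshape(2,1),np.float64(uvs[1]).reshape(2,1)).ravel();return p[:3]/p[3]
def onz(c,uv,z):
    K,Rm,t=cam(c); d=Rm.T@np.linalg.inv(K)@np.array([*uv,1.]); o=-Rm.T@t; return o+d*(z-o[2])/d[2]
E
python3 - <<'E'
from h import *
np.set_printoptions(precision=4,suppress=True)
T=bot.camera("top");S=bot.camera("side")
t=lambda u,v:(160+u/4.2,190+v/4.2); s=lambda u,v:(210+u/4,170+v/4)
pts={'stop++':((374,87),(231,184)),'stop+-':((488,99),(299,123)),'stop--':((479,217),(407,172)),'stop-+':((360,207),(338,240)),
'pinN':((203,100),(137,352)),'pinF':((172,97),(112,372)),
'blk++':((557,197),(415,148)),'blk-+':((553,277),(487,175)),'blk--':((685,287),(543,120)),
'base++':((82,62),(12,470)),'base+-':((752,128),(422,52)),
'line':((423,145),(312,173))}
for k,(a,b) in pts.items():
    p=tri([T,S],[t(*a),s(*b)]); print(k,p,'err',np.linalg.norm(proj(T,p)-t(*a)),np.linalg.norm(proj(S,p)-s(*b)))
o=bot.get_obs(); print(R.from_quat(o['tool_rot']).as_matrix(),o['eef_pos'],o['clock'])
# fit gauge using known z
obs=[(T,t(82,62),(76,230,31)),(T,t(752,128),(76,-310,31)),(S,s(12,470),(76,230,31)),(S,s(422,52),(76,-310,31)),
(T,t(742,312),(-79,-310,41)),(T,t(55,247),(-79,230,41)),(S,s(590,103),(-79,-310,41)),
 (T,t(374,87),(57,'s+',100)),(T,t(488,99),(57,'s',100)),(T,t(479,217),(-35,'s',100)),(T,t(360,207),(-35,'s+',100)),
 (S,s(231,184),(57,'s+',100)),(S,s(299,123),(57,'s',100)),(S,s(407,172),(-35,'s',100)),(S,s(338,240),(-35,'s+',100))]
def f(q,full=False):
    x,y,a,sy=q; r=[]
    for c,uv,(X,Y,Z) in obs:
        Y=sy if Y=='s' else sy+.09 if Y=='s+' else Y/1e3
        X/=1e3
        P=[x+np.cos(a)*X-np.sin(a)*Y,y+np.sin(a)*X+np.cos(a)*Y,Z/1e3]
        r.append(proj(c,P)[0]-uv)
    return np.ravel(r)
q=least_squares(f,[.45,0,0,-.05],loss='soft_l1'); print(q.x); print(f(q.x).reshape(-1,2))
x,y,a,_=q.x
W=lambda p:(np.array([[np.cos(a),np.sin(a)],[-np.sin(a),np.cos(a)]])@(np.array(p[:2])-[x,y]))
for k,(u,v) in pts.items(): print(k,W(tri([T,S],[t(*u),s(*v)])))
E
```

```text
stop++ [0.5642 0.0878 0.0996] err 0.2022078157267744 0.1667542116870947
stop+- [0.5567 0.0009 0.0967] err 0.4233411302275831 0.33416650644018503
stop-- [0.4685 0.0064 0.0895] err 0.09395193912633068 0.07532398892137528
stop-+ [0.4763 0.0969 0.092 ] err 0.6839834747847136 0.5740526624963489
pinN [0.5592 0.2226 0.0584] err 0.021622156093572684 0.01945463657319468
pinF [0.562  0.2471 0.0602] err 0.3721382608839314 0.3389772662081683
blk++ [ 0.4879 -0.0546  0.0616] err 0.20405859703050488 0.1596020988379034
blk-+ [ 0.4282 -0.0515  0.0612] err 0.4144414744109177 0.32684492694345624
blk-- [ 0.4233 -0.1558  0.0434] err 0.274800579441259 0.20720650589174744
base++ [0.5913 0.3241 0.0294] err 0.595926136818501 0.5711224689254051
base+- [ 0.5504 -0.2135  0.0287] err 0.3085073094011234 0.22471809665340478
line [0.5211 0.0498 0.0989] err 0.060975051669349835 0.04953565110201451
[[-0.9512 -0.0004  0.3087]
 [-0.3087  0.0012 -0.9512]
 [ 0.     -1.     -0.0013]] [ 0.1542 -0.4752  0.2103] 0.2
[ 0.5054  0.1012 -0.0765 -0.0952]
[[ 0.0527 -1.6996]
 [ 0.2318 -1.9057]
 [-3.2345 -1.5028]
 [-2.1538 -1.2494]
 [ 0.3462  0.3727]
 [-0.7146 -0.1156]
 [-0.2183 -1.0204]
 [-1.178   0.8682]
 [-0.1659  0.7449]
 [-0.6995  1.3788]
 [-0.9231  0.9893]
 [-0.079   0.8889]
 [ 0.0792 -0.632 ]
 [ 1.5094 -1.8972]
 [ 2.4855 -1.0661]]
stop++ [ 0.0596 -0.0089]
stop+- [ 0.0588 -0.0961]
stop-- [-0.0296 -0.0973]
stop-+ [-0.0287 -0.0065]
pinN [0.0444 0.1251]
pinF [0.0453 0.1497]
blk++ [-0.0056 -0.1567]
blk-+ [-0.0654 -0.1582]
blk-- [-0.0622 -0.2626]
base++ [0.0686 0.2288]
base+- [ 0.0689 -0.3104]
line [ 0.0196 -0.05  ]
```

```bash
python3 -m handwheel '[[-1.8,0,-1.2,0,-0.7,0],[-3.6,0,-2.4,0,-1.4,0],[-5.5,0,-3.6,0,-2.1,0],[-7.4,0,-4.8,0,-2.8,0],[-9.3,0,-6,0,-3.4,0]]' -1
python3 - <<'E'
from h import *
o=bot.get_obs();M=R.from_quat(o['tool_rot']).as_matrix();print(np.round(M,3),o['eef_pos'],o['joint_pos'])
g=-.0765;Mt=np.c_[[np.sin(g)*1,-np.cos(g),0],[0,0,-1],[np.cos(g),np.sin(g),0]]
Mt[:,0]=np.cross(Mt[:,1],Mt[:,2])
print(M.T@(np.array([.505,-.045,.21])-o['eef_pos'])/.025, np.degrees(R.from_matrix(M.T@Mt).as_rotvec())/10)
E
```

```text
clock: 0.82
eef_pos: [0.33, -0.2597, 0.2108]
tool_rot: [0.311, -0.635, 0.635, -0.311]
ft_force: [0.7, -0.7, 0.2]
grip_width: 0.0003
[[-0.613  0.     0.79 ]
 [-0.79  -0.    -0.613]
 [-0.    -1.     0.   ]] [ 0.33001431 -0.25967484  0.21083411] [-6.66696307e-01  8.16766307e-02 -1.86828764e-01  1.30185626e+00
  2.52422829e-05  1.56456812e+00]
[-11.0752473    0.03372678   0.25946421] [-2.45783376e-03 -3.34589066e+00  6.02008040e-04]
```

```bash
python3 -m handwheel '[[-2.2,0,0.05,0,-0.7,0],[-4.4,0,0.1,0,-1.4,0],[-6.6,0,0.2,0,-2.1,0],[-8.9,0,0.2,0,-2.8,0],[-11.1,0,0.25,0,-3.35,0]]'
python3 - <<'E'
from h import *
o=bot.get_obs();M=R.from_quat(o['tool_rot']).as_matrix();print(np.round(M,3),o['eef_pos'],o['joint_pos'],o['clock'])
for n in ["wrist","top"]:
    c=bot.camera(n); im=c["color"][:,:,::-1]
    if n=="top": im=cv2.resize(im[180:290,160:350],None,fx=4.2,fy=4.2,interpolation=cv2.INTER_CUBIC)
    cv2.imwrite(f"pics/{n}1.png",im)
E
```

```text
clock: 1.45
eef_pos: [0.5059, -0.0447, 0.2107]
tool_rot: [0.481, -0.518, 0.518, -0.481]
ft_force: [0.5, -0.7, -0.4]
grip_width: 0.0002
[[-0.075  0.     0.997]
 [-0.997 -0.    -0.075]
 [ 0.    -1.     0.   ]] [ 0.5059378  -0.04466583  0.21071464] [-8.79180104e-02  2.56260449e-01  2.53844982e-02  1.33985928e+00
 -2.14658201e-04  1.55803655e+00] 1.45
```

View pics/wrist1.png

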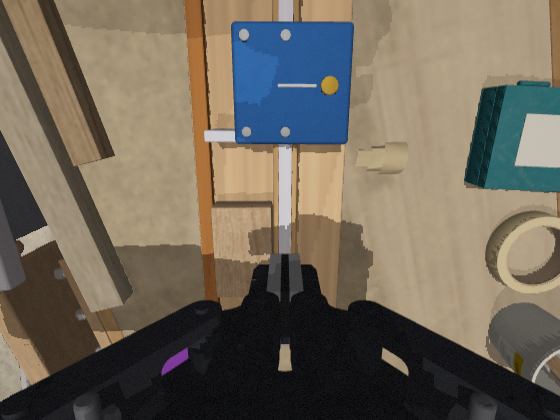

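View pics/top1.png

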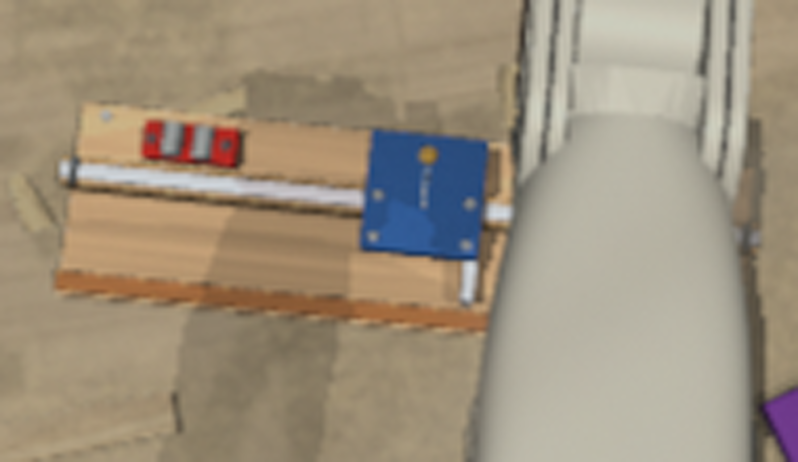

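```bash
cat >> h.py <<'E'
g0=(.5054,.1012,-.0765)
def W(p):
    x,y,a=g0; return np.array([[np.cos(a),np.sin(a)],[-np.sin(a),np.cos(a)]])@(np.array(p[:2])-[x,y])
E
python3 - <<'E'
from h import *
np.set_printoptions(precision=4,suppress=True)
c=bot.camera("wrist")
cv2.imwrite("pics/w1c.png",cv2.resize(c["color"][:310,180:370,::-1],None,fx=1.9,fy=1.9,interpolation=cv2.INTER_CUBIC))
for n,uv,z in [('railtop',(286,10),.076),('railbot',(285,240),.076),('stop--',(235,142),.1),('stop+-',(348,143),.1),('stop-+',(232,23),.1),('stop++',(353,22),.1),('line',(297,86),.1),('blk-+',(213,203),.059),('lipout',(187,0),.041),('lipout',(206,240),.041),('baseR',(345,190),.031)]:
    p=onz(c,uv,z);print(n,p,W(p))
E
```

```text
railtop [0.5186 0.1072 0.076 ] [0.0127 0.007 ]
railbot [ 0.5038 -0.0867  0.076 ] [ 0.0128 -0.1875]
stop-- [0.4703 0.0095 0.1   ] [-0.028  -0.0941]
stop+- [0.5612 0.0021 0.1   ] [ 0.0632 -0.0945]
stop-+ [0.4778 0.0951 0.1   ] [-0.027  -0.0082]
stop++ [0.5666 0.0893 0.1   ] [ 0.062  -0.0072]
line [0.5228 0.0482 0.1   ] [ 0.0214 -0.0515]
blk-+ [ 0.436  -0.0496  0.059 ] [-0.0577 -0.1557]
lipout [0.4332 0.1308 0.041 ] [-0.0743  0.024 ]
lipout [ 0.4188 -0.094   0.041 ] [-0.0714 -0.2012]
baseR [ 0.5697 -0.0525  0.031 ] [ 0.0759 -0.1483]
```

View pics/w1c.png

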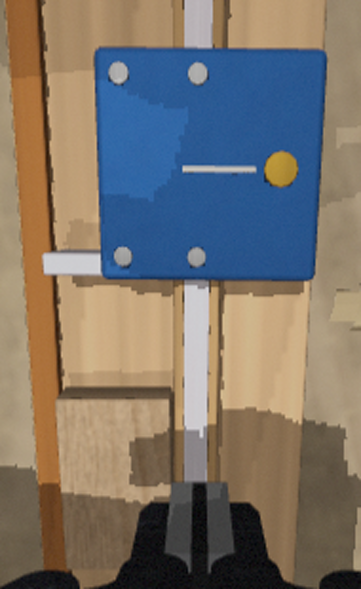

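```bash
python3 -m handwheel '[[0,1,0,0,0,0],[0,2,0,0,0,0],[0,3,0,0,0,0],[0,4,0,0,0,0],[0,4.95,0,0,0,0]]'
python3 -m handwheel '[[-0.4,0,0,0,0,0],[-0.8,0,0,0,0,0],[-1.1,0,0,0,0,0],[-1.3,0,0,0,0,0],[-1.4,0,0,0,0,0]]'
python3 -m handwheel '[[-0.1,0,0,0,0,0],[-0.2,0,0,0,0,0],[-0.3,0,0,0,0,0],[-0.4,0,0,0,0,0],[-0.5,0,0,0,0,0]]'
python3 - <<'E'
from h import *
c=bot.camera("wrist"); cv2.imwrite("pics/w2.png",c["color"][:,:,::-1]); print(W(bot.get_obs()['eef_pos']))
E
```

```text
clock: 2.22
eef_pos: [0.5039, -0.0477, 0.0863]
tool_rot: [-0.48, 0.52, -0.52, 0.479]
ft_force: [0.5, 0.4, -0.5]
grip_width: -0.0
clock: 2.85
eef_pos: [0.5081, -0.011, 0.0875]
tool_rot: [0.48, -0.519, 0.519, -0.48]
ft_force: [-0.5, 0.1, 0.5]
grip_width: -0.0001
clock: 3.48
eef_pos: [0.5088, 0.0011, 0.087]
tool_rot: [-0.48, 0.519, -0.519, 0.48]
ft_force: [0.4, -0.5, -0.1]
grip_width: 0.0
[ 0.01101295 -0.09928451]
```

View pics/w2.png

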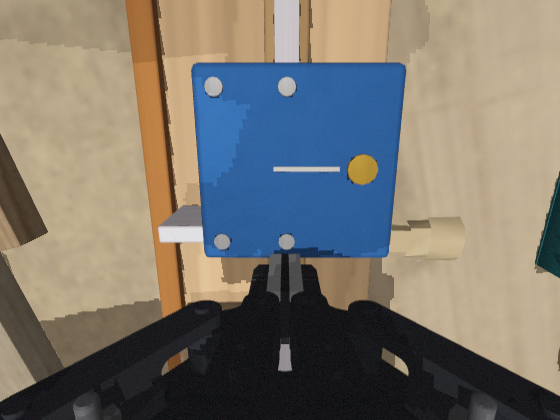

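```bash
python3 -m handwheel '[[-0.2,0,0,0,0,0],[-0.5,0,0,0,0,0],[-0.8,0,0,0,0,0],[-1.1,0,0,0,0,0],[-1.4,0,0,0,0,0]]'
python3 -m handwheel '[[-0.3,0,0,0,0,0],[-0.6,0,0,0,0,0],[-0.9,0,0,0,0,0],[-1.2,0,0,0,0,0],[-1.4,0,0,0,0,0]]'
python3 - <<'E'
from h import *
c=bot.camera("wrist"); cv2.imwrite("pics/w3.png",c["color"][:,:,::-1]); print(W(bot.get_obs()['eef_pos']))
c=bot.camera("top");cv2.imwrite("pics/t3.png",cv2.resize(c["color"][180:290,160:350,::-1],None,fx=4.2,fy=4.2,interpolation=cv2.INTER_CUBIC))
E
```

```text
clock: 4.15
eef_pos: [0.5116, 0.0365, 0.087]
tool_rot: [-0.48, 0.519, -0.519, 0.48]
ft_force: [0.3, 0.7, 0.3]
grip_width: 0.0001
clock: 4.78
eef_pos: [0.5143, 0.0712, 0.0871]
tool_rot: [0.48, -0.519, 0.519, -0.48]
ft_force: [-0.1, -0.3, -0.2]
grip_width: -0.0003
[ 0.01121862 -0.0287209 ]
```

View pics/w3.png

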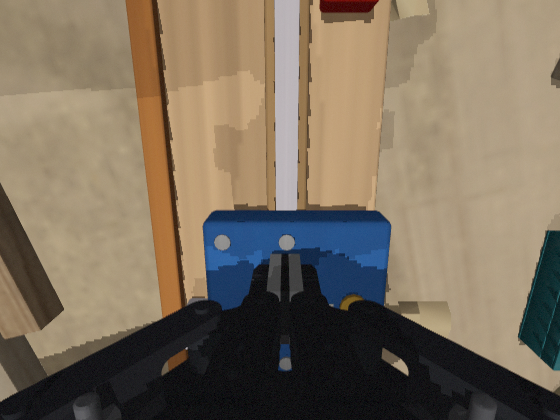

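View pics/t3.png

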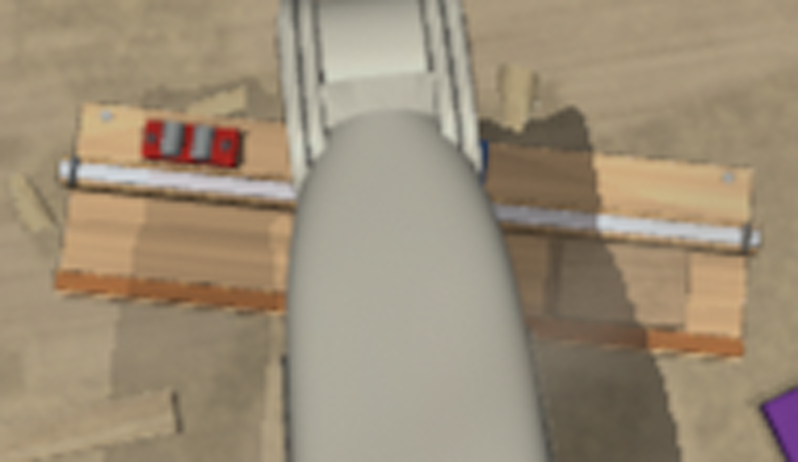

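Run:
```python
from h import *
o=bot.get_obs(); c=bot.camera("side"); print(proj(c,[o['eef_pos']]))
cv2.imwrite("pics/s3.png",cv2.resize(c["color"][130:330,200:400,::-1],None,fx=3,fy=3,interpolation=cv2.INTER_CUBIC))
cv2.imwrite("pics/s3f.png",c["color"][:,:,::-1])
w=bot.camera("wrist"); print(proj(w,[o['eef_pos']]),o['ft_force'])
```

```text
[[286.52696878 221.69281262]]
[[286.76178658 251.35887989]] [0.23707402 0.42778084 0.2670913 ]
```

View pics/s3.png

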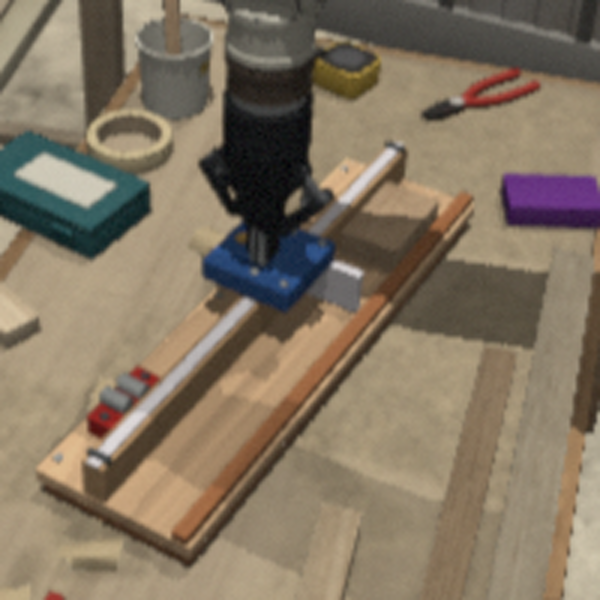

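Run:
```python
from h import *
c=bot.camera("side"); o=bot.get_obs()
a=cv2.resize(c["color"][185:250,260:330,::-1],None,fx=8,fy=8,interpolation=cv2.INTER_CUBIC)
w=bot.camera("wrist")["color"][190:310,220:360,::-1]
b=cv2.resize(w,None,fx=4.3,fy=4.3,interpolation=cv2.INTER_CUBIC)
cv2.imwrite("pics/s4.png",a);cv2.imwrite("pics/w4.png",b)
p=o['eef_pos']
for dz in (0,.013,.019,.03): print(dz,(proj(c,[p+[0,0,dz]])-[260,185])*8)
```

```text
0 [[213.35590736 292.65739083]]
0.013 [[214.43831454 263.21411478]]
0.019 [[214.94259436 249.49686456]]
0.03 [[215.87494448 224.13539026]]
```

View pics/s4.png

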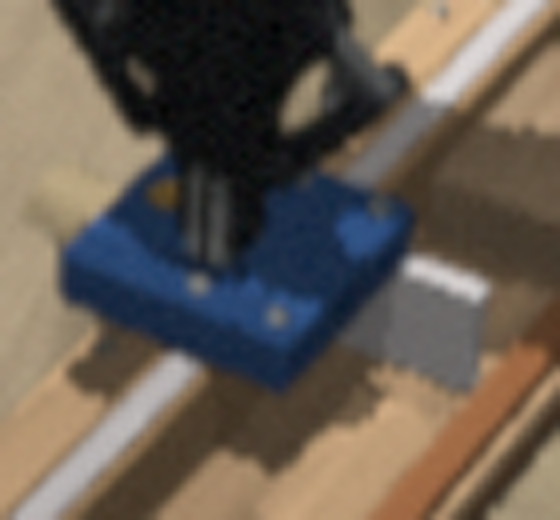

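View pics/w4.png

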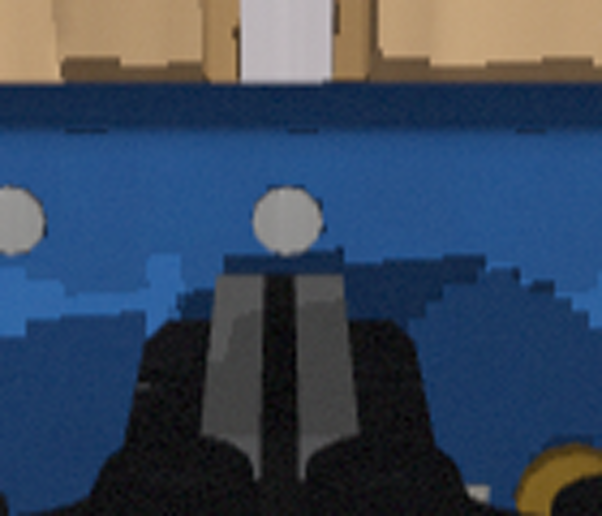

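Run:
```python
from h import *
o=bot.get_obs();w=bot.camera("wrist");p=np.array(o['eef_pos'])
for dz in (0,.005,.013,.019,.03):
  for dy in (-.011,0,.011): print(dz,dy,proj(w,[p+[dy*.0765,dy,dz]]))
a=cv2.imread("pics/wrist1.png")[190:310,220:360]; cv2.imwrite("pics/w1t.png",cv2.resize(a,None,fx=4.3,fy=4.3,interpolation=cv2.INTER_CUBIC))
K,Rm,t=cam(w);print(-Rm.T@t, p, Rm.round(3), o['joint_pos'])
```

```text
0 -0.011 [[286.76107253 270.90691563]]
0 0 [[286.71915478 251.90847885]]
0 0.011 [[286.67574394 232.23332892]]
0.005 -0.011 [[286.81907832 275.1975321 ]]
0.005 0 [[286.77702328 255.74107675]]
0.005 0.011 [[286.73342728 235.57171273]]
0.013 -0.011 [[286.91887468 282.57934464]]
0.013 0 [[286.87671476 262.34358667]]
0.013 0.011 [[286.83293572 241.33069504]]
0.019 -0.011 [[287.00000868 288.58072496]]
0.019 0 [[286.95788614 267.71952124]]
0.019 0.011 [[286.91408538 246.0271758 ]]
0.03 -0.011 [[287.16499726 300.78472463]]
0.03 0 [[287.12329105 278.67419438]]
0.03 0.011 [[287.07980077 255.61784056]]
[0.51871181 0.13956008 0.24953752] [0.51426232 0.07056668 0.08706031] [[ 0.997 -0.08  -0.   ]
 [-0.077 -0.957  0.278]
 [-0.023 -0.277 -0.961]] [ 1.36425068e-01  3.65387480e-01 -1.58802955e-01  1.04667858e+00
 -9.20740964e-05  1.78636772e+00]
```

View pics/w1t.png

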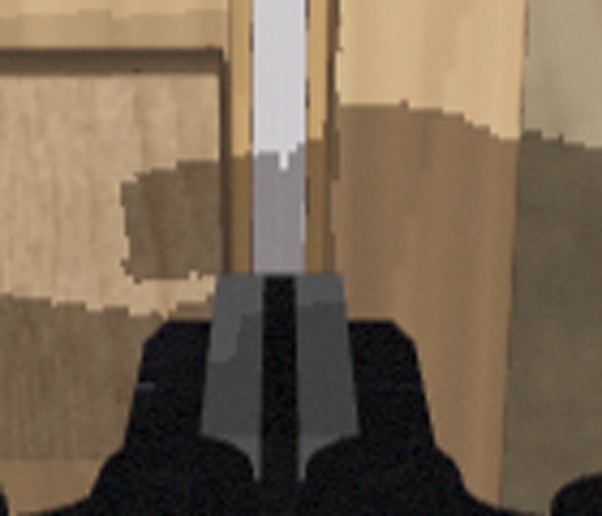

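Run:
```python
from h import *
s=bot.camera("side");w=bot.camera("wrist");p=np.array(bot.get_obs()['eef_pos'])
cv2.imwrite("pics/s5.png",cv2.resize(s["color"][195:230,270:310,::-1],None,fx=18,fy=16,interpolation=cv2.INTER_NEAREST))
K,Rm,t=cam(s);print(-Rm.T@t)
for dy in (0,.011):
  for dz in (0,.013,.026): print(dy,dz,(proj(s,[p+[0,dy,dz]])-[270,195])*[18,16])
```

```text
[0.10001731 0.94695381 0.89475496]
0 0 [[300.03684204 424.69999512]]
0 0.013 [[302.47206015 365.81211186]]
0 0.026 [[304.93878621 306.16231085]]
0.011 0 [[267.31719955 461.19044971]]
0.011 0.013 [[269.55587741 402.17411062]]
0.011 0.026 [[271.8237007  342.38943522]]
```

View pics/s5.png

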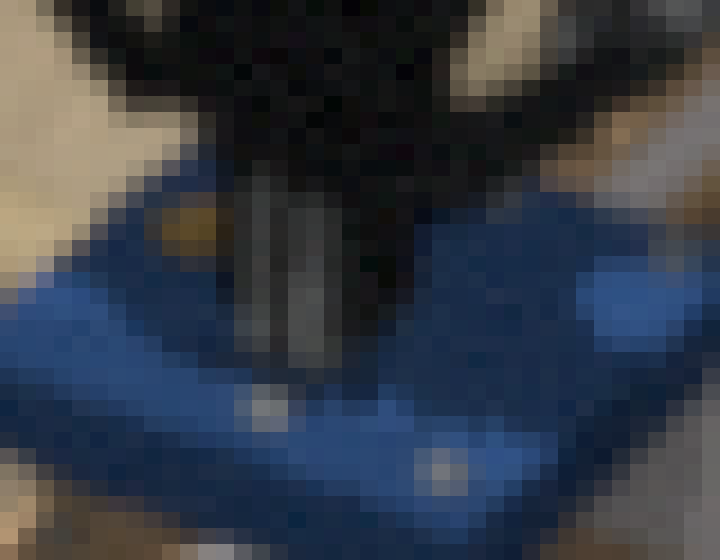

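The fingertips passed over the stop without moving it: seen in both the side and wrist views, the real tips are about 25 mm above the reported TCP. I'll back off and go lower.

```bash
python3 -m handwheel '[[0.9,0,0,0,0,0],[1.8,0,0,0,0,0],[2.7,0,0,0,0,0],[3.6,0,0,0,0,0],[4.2,0,0,0,0,0]]'
python3 -m handwheel '[[0.2,0.2,0,0,0,0],[0.2,0.4,0,0,0,0],[0.2,0.6,0,0,0,0],[0.2,0.8,0,0,0,0],[0.2,0.9,0,0,0,0]]'
python3 - <<'E'
from h import *
o=bot.get_obs();print(o['eef_pos'],W(o['eef_pos']),o['ft_force'])
w=bot.camera("wrist");s=bot.camera("side")
a=cv2.resize(s["color"][170:230,280:340,::-1],None,fx=8,fy=8,interpolation=cv2.INTER_CUBIC)
b=cv2.resize(w["color"][150:290,200:380,::-1],None,fx=4,fy=4,interpolation=cv2.INTER_CUBIC)
cv2.imwrite("pics/s6.png",a);cv2.imwrite("pics/w6.png",b)
E
```

```text
clock: 5.85
eef_pos: [0.5059, -0.035, 0.0871]
tool_rot: [0.48, -0.52, 0.52, -0.48]
ft_force: [-0.6, -0.2, -0.3]
grip_width: -0.0003
clock: 6.48
eef_pos: [0.5054, -0.0385, 0.064]
tool_rot: [-0.48, 0.519, -0.519, 0.48]
ft_force: [-0.3, 0.4, -0.5]
grip_width: -0.0
[ 0.5053543  -0.03847288  0.0639994 ] [ 0.01062899 -0.13926787] [-0.27796143  0.39980416 -0.47930983]
```

View pics/s6.png

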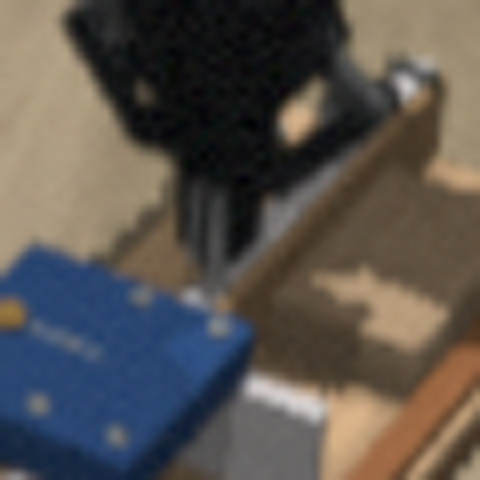

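View pics/w6.png

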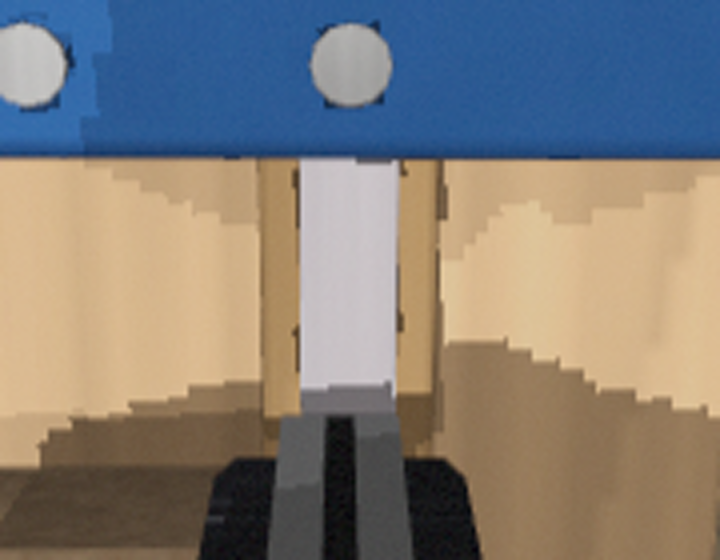

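```bash
python3 -m handwheel '[[-0.3,0,0,0,0,0],[-0.6,0,0,0,0,0],[-0.8,0,0,0,0,0],[-1.0,0,0,0,0,0],[-1.1,0,0,0,0,0]]'
python3 -m handwheel '[[-0.1,0,0,0,0,0],[-0.2,0,0,0,0,0],[-0.3,0,0,0,0,0],[-0.4,0,0,0,0,0],[-0.5,0,0,0,0,0]]'
python3 -m handwheel '[[-0.1,0,0,0,0,0],[-0.25,0,0,0,0,0],[-0.4,0,0,0,0,0],[-0.6,0,0,0,0,0],[-0.8,0,0,0,0,0]]'
python3 - <<'E'
from h import *
o=bot.get_obs();print(W(o['eef_pos']),o['ft_force'])
w=bot.camera("wrist");cv2.imwrite("pics/w7.png",w["color"][:,:,::-1])
E
```

```text
clock: 7.2
eef_pos: [0.5078, -0.0111, 0.0646]
tool_rot: [0.48, -0.519, 0.519, -0.48]
ft_force: [-0.0, 0.2, 0.4]
grip_width: 0.0002
clock: 7.82
eef_pos: [0.5088, 0.001, 0.0646]
tool_rot: [0.48, -0.519, 0.519, -0.48]
ft_force: [-0.1, -1.0, -0.3]
grip_width: 0.0001
clock: 8.45
eef_pos: [0.5104, 0.0212, 0.0646]
tool_rot: [0.48, -0.519, 0.519, -0.48]
ft_force: [0.5, -1.4, -0.2]
grip_width: -0.0003
[ 0.01109494 -0.07933527] [ 0.48697487 -1.40633794 -0.20063432]
```

View pics/w7.png

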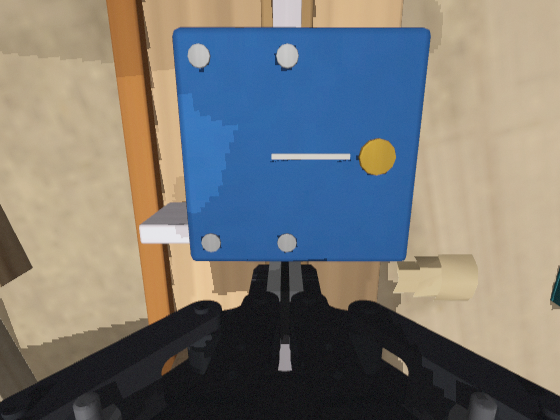

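```bash
python3 -m handwheel '[[-0.3,0,0,0,0,0],[-0.7,0,0,0,0,0],[-1.1,0,0,0,0,0],[-1.5,0,0,0,0,0],[-1.9,0,0,0,0,0]]'
python3 -m handwheel '[[-0.4,0,0,0,0,0],[-0.8,0,0,0,0,0],[-1.2,0,0,0,0,0],[-1.6,0,0,0,0,0],[-1.9,0,0,0,0,0]]'
python3 - <<'E'
from h import *
o=bot.get_obs();print(W(o['eef_pos']),o['ft_force'])
w=bot.camera("wrist");cv2.imwrite("pics/w8.png",w["color"][:,:,::-1])
c=bot.camera("side");cv2.imwrite("pics/s8.png",cv2.resize(c["color"][170:315,210:330,::-1],None,fx=4,fy=4,interpolation=cv2.INTER_CUBIC))
E
```

```text
clock: 9.12
eef_pos: [0.5142, 0.069, 0.0646]
tool_rot: [0.48, -0.519, 0.519, -0.48]
ft_force: [0.5, -2.0, -0.3]
grip_width: 0.0006
clock: 9.75
eef_pos: [0.5179, 0.1164, 0.0645]
tool_rot: [-0.48, 0.519, -0.519, 0.48]
ft_force: [1.1, -1.1, -0.2]
grip_width: 0.0001
[0.01134756 0.01607791] [ 1.07647898 -1.06304416 -0.24733577]
```

View pics/w8.png

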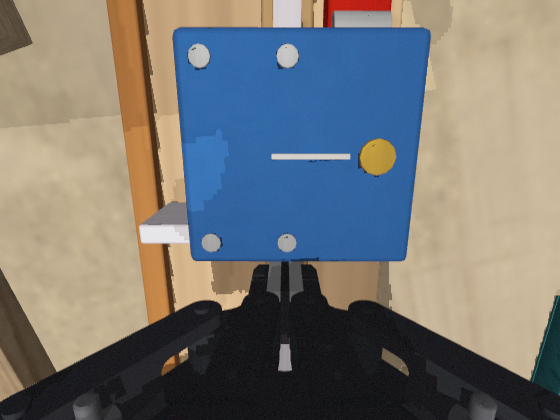

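View pics/s8.png

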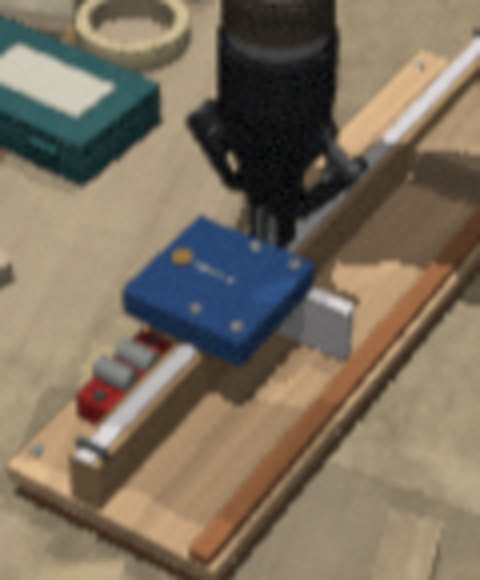

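Run:
```python
from h import *
np.set_printoptions(precision=4,suppress=True)
w=bot.camera("wrist");T=bot.camera("top");S=bot.camera("side")
print('line',W(onz(w,(311,157),.1)),'face',W(onz(w,(290,260),.1)),'nearpin R edge',W(onz(w,(363,12),.058)),W(onz(w,(363,25),.058)))
t=lambda u,v:(160+u/4.2,190+v/4.2); s=lambda u,v:(210+u/4,170+v/4)
for z in(.055,.06,.065): print(z,W(onz(T,t(187.5,98.5),z)),W(onz(S,s(124,362),z)))
# red block ends in both
print('red ends',W(onz(T,t(145,97),.053)),W(onz(T,t(241,105),.053)))
print('line side',W(onz(S,s(207,271),.1)))
```

```text
line [0.0202 0.0706] face [0.0123 0.028 ] nearpin R edge [0.0457 0.1309] [0.0461 0.1256]
0.055 [0.045  0.1379] [0.0482 0.1344]
0.06 [0.0442 0.1371] [0.0451 0.1384]
0.065 [0.0434 0.1363] [0.042  0.1424]
red ends [0.0433 0.1715] [0.0443 0.096 ]
line side [0.0238 0.0743]
```

```bash
python3 -m handwheel '[[-0.3,0,0,0,0,0],[-0.7,0,0,0,0,0],[-1.0,0,0,0,0,0],[-1.3,0,0,0,0,0],[-1.5,0,0,0,0,0]]'
python3 -m handwheel '[[-0.05,0,0,0,0,0],[-0.1,0,0,0,0,0],[-0.14,0,0,0,0,0],[-0.17,0,0,0,0,0],[-0.2,0,0,0,0,0]]'
python3 -m handwheel '[[-0.03,0,0,0,0,0],[-0.06,0,0,0,0,0],[-0.09,0,0,0,0,0],[-0.12,0,0,0,0,0],[-0.12,0,0,0,0,0]]'
python3 -m handwheel '[[-0.03,0,0,0,0,0],[-0.06,0,0,0,0,0],[-0.09,0,0,0,0,0],[-0.12,0,0,0,0,0],[-0.12,0,0,0,0,0]]'
```

```text
clock: 10.62
eef_pos: [0.5206, 0.1537, 0.0644]
tool_rot: [-0.48, 0.519, -0.519, 0.48]
ft_force: [-0.7, -1.5, 0.6]
grip_width: 0.0003
clock: 11.25
eef_pos: [0.5212, 0.1579, 0.0645]
tool_rot: [0.48, -0.519, 0.519, -0.48]
ft_force: [-0.7, -1.3, 0.3]
grip_width: -0.0003
clock: 11.88
eef_pos: [0.5214, 0.1609, 0.0645]
tool_rot: [0.48, -0.519, 0.519, -0.48]
ft_force: [-0.0, -1.4, -1.2]
grip_width: 0.0004
clock: 12.5
eef_pos: [0.5215, 0.1622, 0.0646]
tool_rot: [0.48, -0.519, 0.52, -0.479]
ft_force: [-0.9, -7.3, 2.1]
grip_width: -0.0006
```

```bash
for i in 1; do python3 -m handwheel '[[-0.03,0,0,0,0,0],[-0.06,0,0,0,0,0],[-0.09,0,0,0,0,0],[-0.12,0,0,0,0,0],[-0.12,0,0,0,0,0]]'; done
python3 -m handwheel '[[-0.02,0,0,0,0,0],[-0.04,0,0,0,0,0],[-0.06,0,0,0,0,0],[-0.08,0,0,0,0,0],[-0.08,0,0,0,0,0]]'
python3 -m handwheel '[[-0.02,0,0,0,0,0],[-0.04,0,0,0,0,0],[-0.06,0,0,0,0,0],[-0.08,0,0,0,0,0],[-0.08,0,0,0,0,0]]'
```

```text
clock: 13.12
eef_pos: [0.5219, 0.1666, 0.0645]
tool_rot: [0.48, -0.519, 0.52, -0.48]
ft_force: [-1.2, -4.5, 0.6]
grip_width: -0.0001
clock: 13.75
eef_pos: [0.5222, 0.1696, 0.0646]
tool_rot: [-0.48, 0.519, -0.519, 0.48]
ft_force: [-0.6, -0.3, -0.2]
grip_width: -0.0
clock: 14.38
eef_pos: [0.5225, 0.1714, 0.0647]
tool_rot: [-0.48, 0.519, -0.519, 0.48]
ft_force: [-0.6, 0.8, -0.1]
grip_width: 0.0001
```

Run:
```python
from h import *
w=bot.camera("wrist");cv2.imwrite("pics/w9.png",w["color"][:,:,::-1]);o=bot.get_obs();print(W(o['eef_pos']))
c=bot.camera("side");cv2.imwrite("pics/s9.png",cv2.resize(c["color"][190:290,215:315,::-1],None,fx=6,fy=6,interpolation=cv2.INTER_CUBIC))
```

```text
[0.0117116  0.07122551]
```

View pics/w9.png

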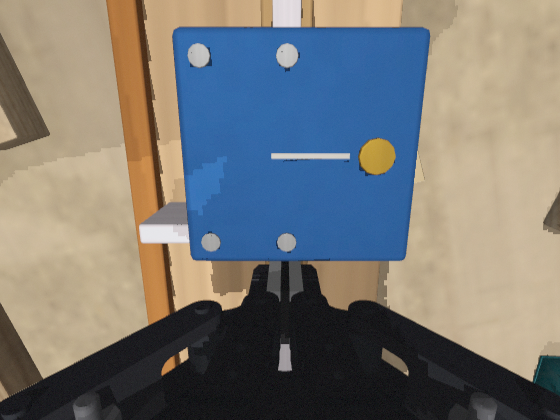

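View pics/s9.png

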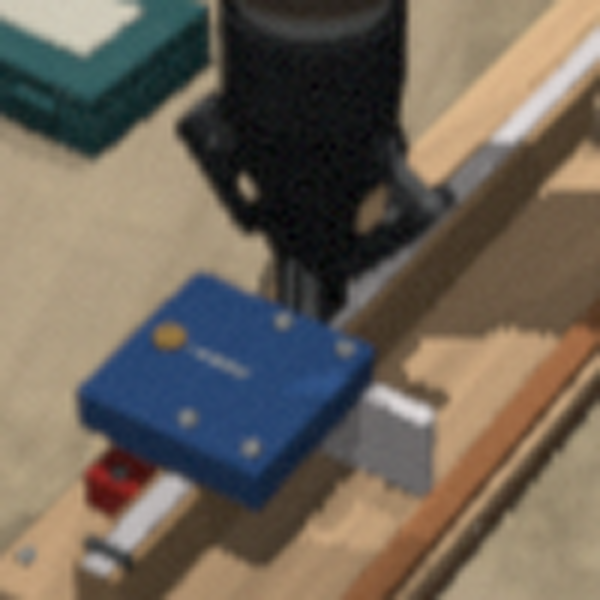

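```bash
python3 -m handwheel '[[-0.02,0,0,0,0,0],[-0.04,0,0,0,0,0],[-0.06,0,0,0,0,0],[-0.08,0,0,0,0,0],[-0.08,0,0,0,0,0]]'
python3 - <<'E'
from h import *
w=bot.camera("wrist");cv2.imwrite("pics/w10.png",w["color"][:,:,::-1]);o=bot.get_obs();print(W(o['eef_pos']),o['ft_force'])
E
```

```text
clock: 15.1
eef_pos: [0.5224, 0.173, 0.0646]
tool_rot: [-0.48, 0.519, -0.519, 0.48]
ft_force: [0.3, 0.3, 0.3]
grip_width: 0.0003
[0.01143784 0.07282842] [-0.09267874  1.03500255  0.54253095]
```

View pics/w10.png

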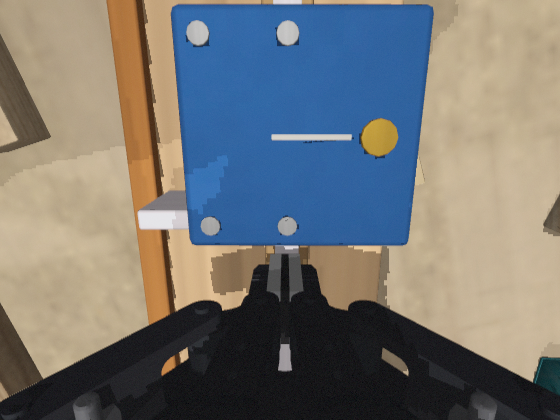

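```bash
python3 -m handwheel '[[0.5,0,0,0,0,0],[1.0,-0.5,0,0,0,0],[1.5,-1.2,0,0,0,0],[2.5,-2,0,0,0,0],[4,-2,0,0,0,0]]'
python3 -m handwheel '[[2,0,-0.3,0,0,0],[4.3,0,-0.7,0,0,0],[6.6,0,-1.1,0,0,0],[8.8,0,-1.5,0,0,0],[10.9,0,-1.7,0,0,0]]'
python3 - <<'E'
from h import *
o=bot.get_obs();print(W(o['eef_pos']),o['ft_force'])
w=bot.camera("wrist");cv2.imwrite("pics/w11.png",w["color"][:,:,::-1])
c=bot.camera("side");cv2.imwrite("pics/s11.png",cv2.resize(c["color"][150:300,215:375,::-1],None,fx=4.5,fy=4,interpolation=cv2.INTER_CUBIC))
E
```

```text
clock: 15.78
eef_pos: [0.5166, 0.0725, 0.1181]
tool_rot: [0.478, -0.518, 0.52, -0.482]
ft_force: [0.7, 0.1, 0.4]
grip_width: -0.0002
clock: 16.4
eef_pos: [0.45, -0.1977, 0.1164]
tool_rot: [0.479, -0.519, 0.52, -0.48]
ft_force: [-0.0, 0.1, 0.7]
grip_width: -0.0001
[-0.03238357 -0.30227057] [-0.01939066  0.05642097  0.74840141]
```

View pics/w11.png

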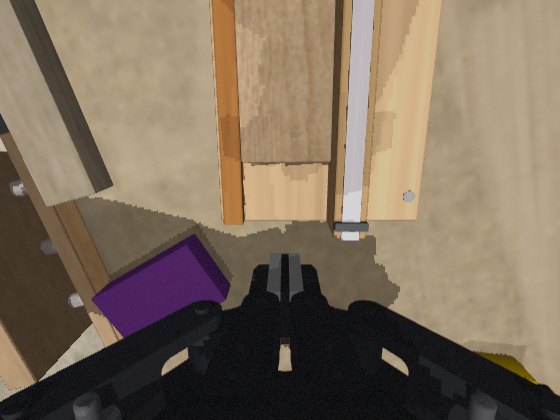

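View pics/s11.png

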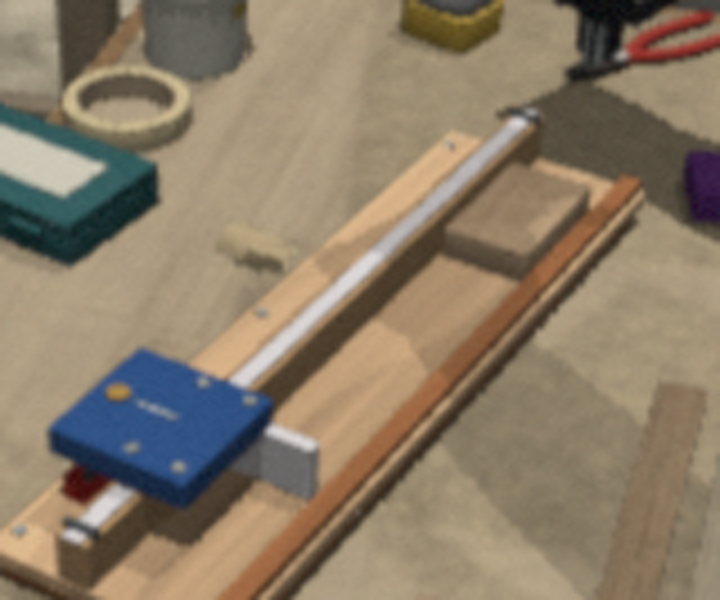

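Run:
```python
from h import *
w=bot.camera("wrist")
for n,uv,z in [('b--',(241,162),.059),('b+-',(331,162),.059),('gaugeR',(290,220),.031),('fence',(338,200),.073),('lipin',(242,200),.041),('lipout end',(222,222),.041)]: print(n,W(onz(w,uv,z)))
```

```text
b-- [-0.06155987 -0.26512469]
b+- [-0.00201173 -0.26583246]
gaugeR [-0.0289739  -0.31473649]
fence [ 0.00117371 -0.28825099]
lipin [-0.06451834 -0.29558273]
lipout end [-0.08039964 -0.31248898]
```

```bash
python3 -m handwheel '[[0,0.8,0,0,0,0],[0,1.6,0,0,0,0],[0,2.2,0,0,0,0],[0,2.6,0,0,0,0],[0,2.8,0,0,0,0]]'
python3 -m handwheel '[[0,0.2,0,0,0,0],[0,0.4,0,0,0,0],[0,0.6,0,0,0,0],[0,0.75,0,0,0,0],[0,0.9,0,0,0,0]]'
python3 - <<'E'
from h import *
o=bot.get_obs();print(W(o['eef_pos']),o['ft_force'])
w=bot.camera("wrist");cv2.imwrite("pics/w12.png",w["color"][:,:,::-1])
c=bot.camera("side");cv2.imwrite("pics/s12.png",cv2.resize(c["color"][140:230,295:385,::-1],None,fx=6.5,fy=6.5,interpolation=cv2.INTER_CUBIC))
E
```

```text
clock: 17.18
eef_pos: [0.4507, -0.1947, 0.0443]
tool_rot: [-0.48, 0.519, -0.519, 0.48]
ft_force: [-0.2, 1.0, 0.2]
grip_width: 0.0001
clock: 17.8
eef_pos: [0.4507, -0.1951, 0.0218]
tool_rot: [0.48, -0.519, 0.519, -0.48]
ft_force: [-0.1, 0.1, -0.2]
grip_width: 0.0001
[-0.03193554 -0.29962715] [-0.07343433  0.1302675  -0.15785021]
```

View pics/w12.png

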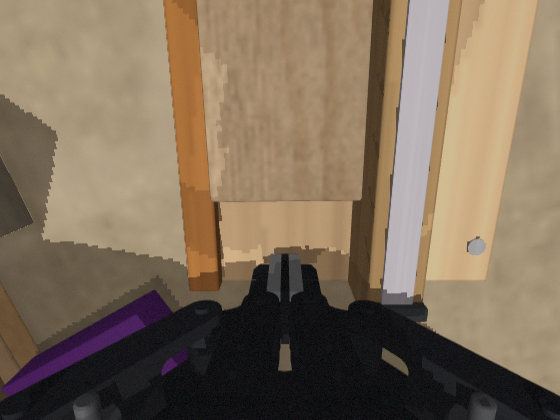

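View pics/s12.png

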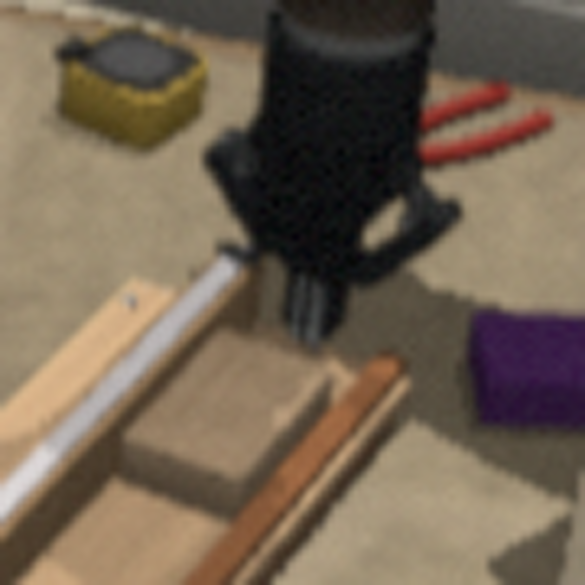

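```bash
python3 -m handwheel '[[-0.2,0,0,0,0,0],[-0.4,0,0,0,0,0],[-0.6,0,0,0,0,0],[-0.7,0,0,0,0,0],[-0.8,0,0,0,0,0]]'
python3 -m handwheel '[[-0.1,0,0,0,0,0],[-0.2,0,0,0,0,0],[-0.3,0,0,0,0,0],[-0.4,0,0,0,0,0],[-0.6,0,0,0,0,0]]'
python3 - <<'E'
from h import *
o=bot.get_obs();print(W(o['eef_pos']),o['ft_force'])
w=bot.camera("wrist");cv2.imwrite("pics/w13.png",w["color"][:,:,::-1])
E
```

```text
clock: 18.52
eef_pos: [0.4523, -0.1749, 0.0221]
tool_rot: [0.48, -0.519, 0.519, -0.48]
ft_force: [0.7, 0.5, 0.7]
grip_width: 0.0001
clock: 19.15
eef_pos: [0.4534, -0.1602, 0.0221]
tool_rot: [0.48, -0.519, 0.52, -0.48]
ft_force: [0.7, -1.3, -0.5]
grip_width: 0.0
[-0.03184907 -0.26460529] [ 0.68544053 -1.26980325 -0.53357164]
```

View pics/w13.png

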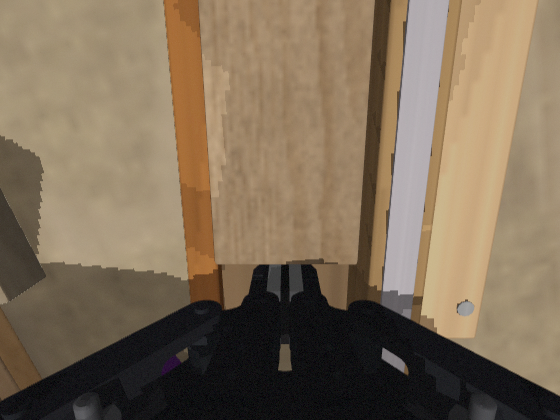

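```bash
python3 -m handwheel '[[-0.3,0,0,0,0,0],[-0.7,0,0,0,0,0],[-1.1,0,0,0,0,0],[-1.5,0,0,0,0,0],[-1.9,0,0,0,0,0]]'
python3 -m handwheel '[[-0.4,0,0,0,0,0],[-0.8,0,0,0,0,0],[-1.2,0,0,0,0,0],[-1.6,0,0,0,0,0],[-2.0,0,0,0,0,0]]'
python3 -m handwheel '[[-0.4,0,0,0,0,0],[-0.8,0,0,0,0,0],[-1.2,0,0,0,0,0],[-1.6,0,0,0,0,0],[-2.0,0,0,0,0,0]]'
python3 -m handwheel '[[-0.4,0,0,0,0,0],[-0.8,0,0,0,0,0],[-1.2,0,0,0,0,0],[-1.5,0,0,0,0,0],[-1.7,0,0,0,0,0]]'
python3 - <<'E'
from h import *
o=bot.get_obs();print(W(o['eef_pos']),o['ft_force'])
w=bot.camera("wrist");cv2.imwrite("pics/w14.png",w["color"][:,:,::-1])
E
```

```text
clock: 19.82
eef_pos: [0.4572, -0.112, 0.0221]
tool_rot: [0.48, -0.519, 0.519, -0.48]
ft_force: [-0.4, -1.5, 0.3]
grip_width: 0.0004
clock: 20.45
eef_pos: [0.4612, -0.0624, 0.0221]
tool_rot: [0.48, -0.519, 0.519, -0.48]
ft_force: [-0.2, -1.2, 0.1]
grip_width: 0.0001
clock: 21.08
eef_pos: [0.4651, -0.0125, 0.0221]
tool_rot: [0.48, -0.519, 0.519, -0.48]
ft_force: [0.1, -1.4, 2.1]
grip_width: -0.0002
clock: 21.7
eef_pos: [0.4684, 0.0297, 0.022]
tool_rot: [-0.48, 0.519, -0.519, 0.48]
ft_force: [-0.5, -2.0, 0.8]
grip_width: -0.0
[-0.03147622 -0.07410158] [-0.47700785 -1.99969962  0.80166693]
```

View pics/w14.png

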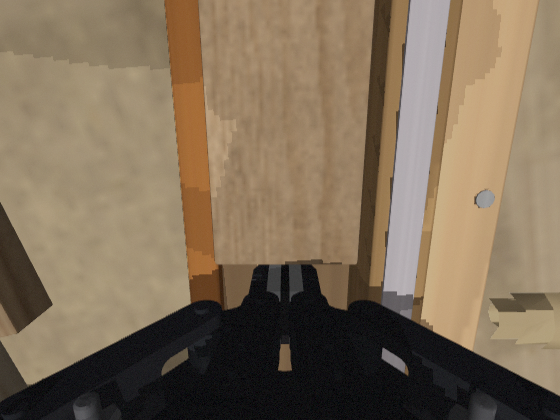

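Remaining about 53 mm by dead reckoning; I'll move 40 mm, then creep.

```bash
python3 -m handwheel '[[-0.4,0,0,0,0,0],[-0.8,0,0,0,0,0],[-1.2,0,0,0,0,0],[-1.5,0,0,0,0,0],[-1.6,0,0,0,0,0]]'
python3 -m handwheel '[[-0.06,0,0,0,0,0],[-0.12,0,0,0,0,0],[-0.18,0,0,0,0,0],[-0.22,0,0,0,0,0],[-0.24,0,0,0,0,0]]'
python3 - <<'E'
from h import *
o=bot.get_obs();print(W(o['eef_pos']),o['ft_force'])
w=bot.camera("wrist");cv2.imwrite("pics/w15.png",w["color"][:,:,::-1])
c=bot.camera("side");cv2.imwrite("pics/s15.png",cv2.resize(c["color"][170:300,215:345,::-1],None,fx=4.6,fy=4.6,interpolation=cv2.INTER_CUBIC))
E
```

```text
clock: 22.38
eef_pos: [0.4715, 0.0698, 0.022]
tool_rot: [-0.48, 0.519, -0.519, 0.48]
ft_force: [0.1, -2.1, 0.1]
grip_width: -0.0002
clock: 23.0
eef_pos: [0.472, 0.0751, 0.022]
tool_rot: [-0.48, 0.519, -0.519, 0.48]
ft_force: [-1.1, -0.7, -0.2]
grip_width: 0.0001
[-0.03131557 -0.02855833] [-1.09925842 -0.66069473 -0.24505719]
```

View pics/w15.png

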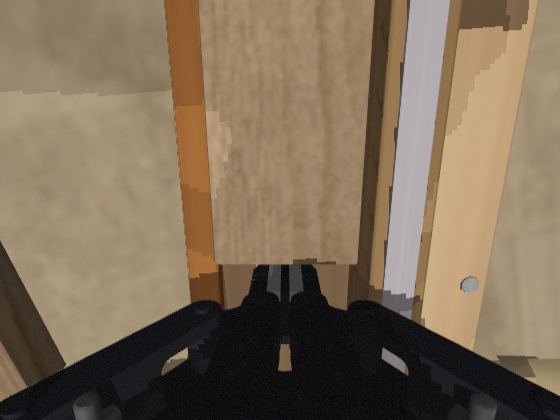

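View pics/s15.png

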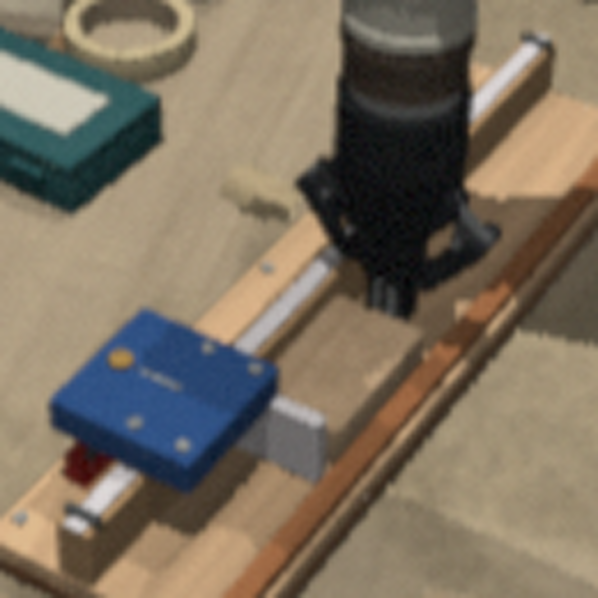

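Close to the plate now; creep in 1.5 mm per call, watching force.

```bash
for i in 1; do python3 -m handwheel '[[-0.02,0,0,0,0,0],[-0.04,0,0,0,0,0],[-0.06,0,0,0,0,0],[-0.08,0,0,0,0,0],[-0.08,0,0,0,0,0]]'; done | grep -E "pos|force"
python3 -m handwheel '[[-0.02,0,0,0,0,0],[-0.04,0,0,0,0,0],[-0.06,0,0,0,0,0],[-0.06,0,0,0,0,0],[-0.06,0,0,0,0,0]]'| grep -E "pos|force"
python3 -m handwheel '[[-0.02,0,0,0,0,0],[-0.04,0,0,0,0,0],[-0.06,0,0,0,0,0],[-0.06,0,0,0,0,0],[-0.06,0,0,0,0,0]]'| grep -E "pos|force"
```

```text
eef_pos: [0.4722, 0.0772, 0.022]
ft_force: [-0.4, -0.3, 0.4]
eef_pos: [0.4723, 0.0787, 0.0221]
ft_force: [0.1, -0.9, -0.5]
eef_pos: [0.4724, 0.0801, 0.022]
ft_force: [-0.2, -0.4, -0.0]
```

```bash
python3 -m handwheel '[[-0.02,0,0,0,0,0],[-0.04,0,0,0,0,0],[-0.05,0,0,0,0,0],[-0.05,0,0,0,0,0],[-0.05,0,0,0,0,0]]'| grep -E "pos|force"
python3 - <<'E'
from h import *
o=bot.get_obs();print(W(o['eef_pos']),o['ft_force'])
w=bot.camera("wrist");cv2.imwrite("pics/w16.png",w["color"][:,:,::-1])
c=bot.camera("side");cv2.imwrite("pics/s16.png",cv2.resize(c["color"][220:290,215:305,::-1],None,fx=8,fy=8,interpolation=cv2.INTER_CUBIC))
E
```

```text
eef_pos: [0.4725, 0.0814, 0.0221]
ft_force: [-0.6, -0.3, 0.2]
[-0.03126693 -0.02228771] [-0.57154365 -0.34745009  0.16900658]
```

View pics/s16.png

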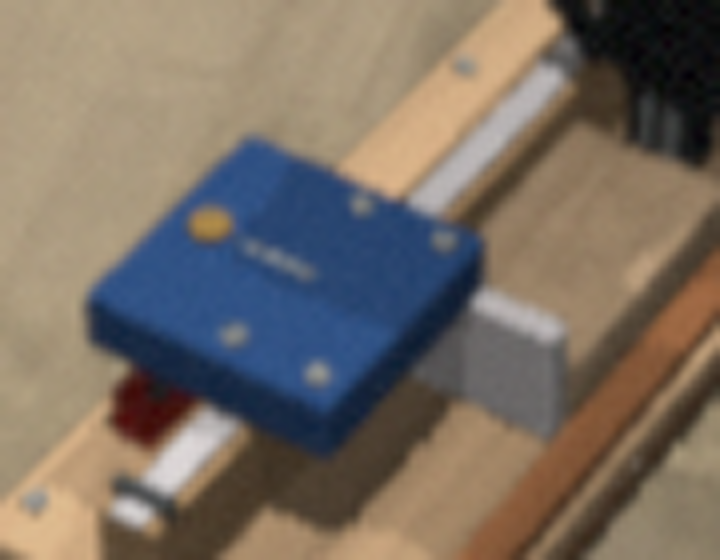

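View pics/w16.png

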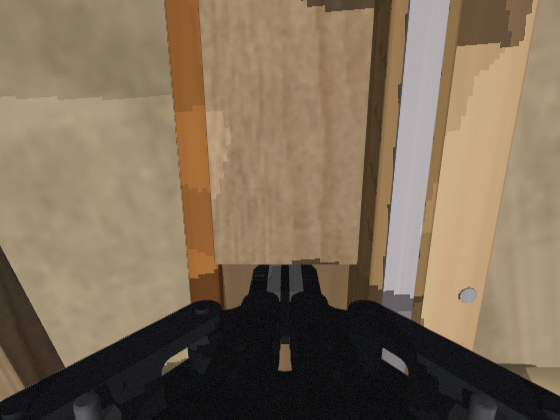

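```bash
python3 -m handwheel '[[-0.02,0,0,0,0,0],[-0.04,0,0,0,0,0],[-0.05,0,0,0,0,0],[-0.05,0,0,0,0,0],[-0.05,0,0,0,0,0]]'| grep -E "pos|force"
python3 -m handwheel '[[-0.02,0,0,0,0,0],[-0.04,0,0,0,0,0],[-0.05,0,0,0,0,0],[-0.05,0,0,0,0,0],[-0.05,0,0,0,0,0]]'| grep -E "pos|force"
python3 -m handwheel '[[-0.02,0,0,0,0,0],[-0.04,0,0,0,0,0],[-0.05,0,0,0,0,0],[-0.05,0,0,0,0,0],[-0.05,0,0,0,0,0]]'| grep -E "pos|force"
```

```text
eef_pos: [0.4726, 0.0827, 0.0221]
ft_force: [-0.2, -1.0, 0.9]
eef_pos: [0.4727, 0.0838, 0.0221]
ft_force: [-0.9, -1.0, 0.0]
eef_pos: [0.4727, 0.0841, 0.0221]
ft_force: [-0.1, -5.8, 2.6]
```

```bash
python3 -m handwheel '[[0.1,0,0,0,0,0],[0.4,0,0,0,0,0],[0.8,0,0,0,0,0],[1.2,0,0,0,0,0],[1.6,0,0,0,0,0]]'| grep -E "pos|force"
python3 -m handwheel '[[0.2,-0.5,0,0,0,0],[0.2,-1.5,0,0,0,0],[0.2,-2.5,0,0,0,0],[0.2,-3.5,0,0,0,0],[0.2,-4.5,0,0,0,0]]'| grep -E "pos|force"
python3 -m handwheel '[[0,0,0,0,0,0],[0,0,0,0,0,0],[0,0,0,0,0,0],[0,0,0,0,0,0],[0,0,0,0,0,0]]'| grep -E "pos|force"
python3 - <<'E'
from h import *
w=bot.camera("wrist");cv2.imwrite("pics/w17.png",w["color"][:,:,::-1])
c=bot.camera("side");cv2.imwrite("pics/s17.png",cv2.resize(c["color"][210:290,215:315,::-1],None,fx=7,fy=7,interpolation=cv2.INTER_CUBIC))
E
```

```text
eef_pos: [0.4696, 0.0444, 0.0221]
ft_force: [-0.8, -0.3, 0.3]
eef_pos: [0.4694, 0.0401, 0.1364]
ft_force: [-0.2, 0.1, -0.1]
eef_pos: [0.4689, 0.0402, 0.134]
ft_force: [-1.2, 0.6, -0.0]
```

View pics/s17.png

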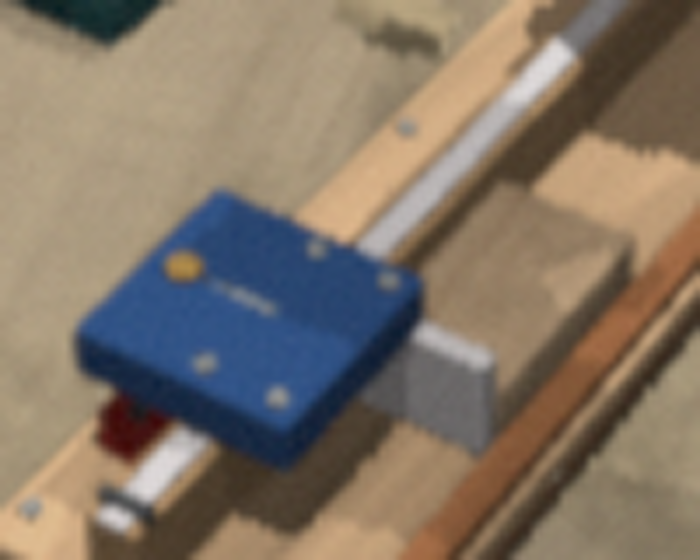

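View pics/w17.png

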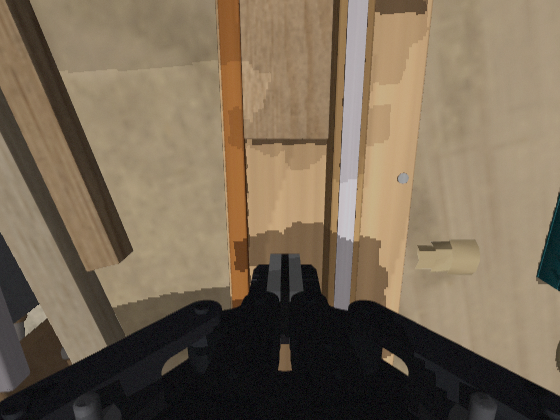

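```bash
python3 -m handwheel '[[-0.3,-0.5,0,0,0,0],[-0.8,-1,0,0,0,0],[-1.3,-1.5,0,0,0,0],[-1.6,-1.8,0,0,0,0],[-1.6,-1.8,0,0,0,0]]'| grep -E "pos|force"
python3 - <<'E'
from h import *
w=bot.camera("wrist");cv2.imwrite("pics/w18.png",cv2.resize(w["color"][:260,150:430,::-1],None,fx=2.3,fy=2.3,interpolation=cv2.INTER_CUBIC))
c=bot.camera("top");cv2.imwrite("pics/t18.png",c["color"][:,:,::-1])
E
```

```text
eef_pos: [0.473, 0.081, 0.1804]
ft_force: [-0.2, -0.1, -0.5]
```

View pics/w18.png

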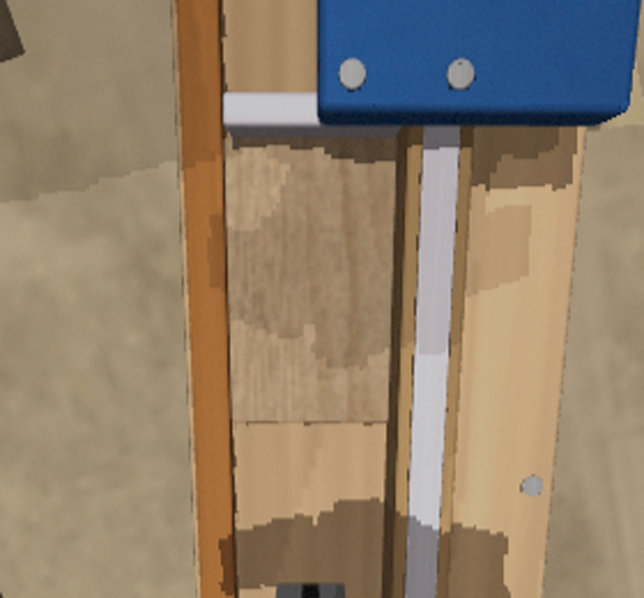

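View pics/t18.png

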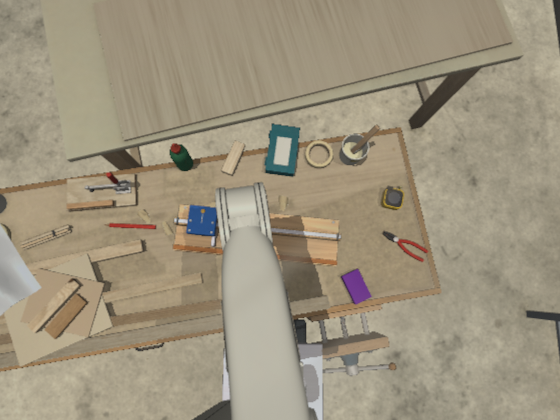

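Run:
```python
from h import *
T=bot.camera("top");S=bot.camera("side");w=bot.camera("wrist")
a=T["color"][195:255,165:240,::-1]; cv2.imwrite("pics/t19.png",cv2.resize(a,None,fx=8,fy=8,interpolation=cv2.INTER_CUBIC))
print('block R',W(onz(w,(150+310/2.3,423/2.3),.059)),'line side',W(onz(S,(215+245/7,210+297/7),.1)))
o=bot.get_obs();print(o['ft_force'],o['clock'])
```

```text
block R [-0.03279392 -0.01142533] line side [0.01818958 0.13554468]
[-0.37857932 -0.34420707 -0.52115548] 30.425
```

View pics/t19.png

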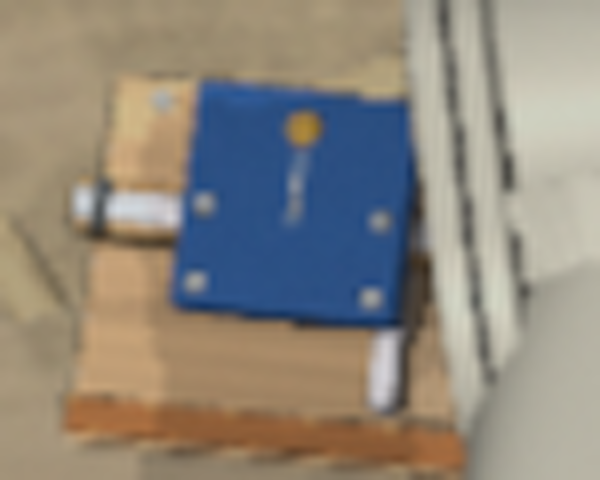

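Run:
```python
from h import *
T=bot.camera("top");print(W(onz(T,(165+297/8,195+185/8),.1)))
print(bot.job_done())
```

```text
[0.02185251 0.13652491]
the job is handed in; nothing more can be done
None
```

I handed the job in at about 30 s on the clock; no verdict was reported. By my checks, the stop is clicked into the notch and the block rests against its plate.

- **First push missed:** the shut fingertips sit about 25 mm above the reported TCP, so my first pass went over the stop without touching it. I backed off, lowered the tool and pushed again.
- **Stop:** pushing force peaked at about 7 N on the near pin and then fell to zero. In the wrist picture the stop jumped about 9 mm ahead of the fingers. Its white line ended at y = 0.136–0.137 m in my fitted gauge frame. I put the notch at 0.136–0.138 m from the pins and about 0.134 m from the middle of the red block, a 2–3 mm disagreement that is about the limit of what I can measure.
- **Block:** I pushed it along the channel until the force rose to about 6 N against the plate, below the 15 N that the notch holds. The final pictures show it flat and straight at x of about -0.033 m. I saw no gap at the plate, though its exact seating to the millimetre could only be judged by eye and force.
- **Bystanders and robot:** nothing lying by appeared to have moved in the last top view. The fingers were well clear at the end, with force readings at noise level.

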